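# Press the kneading arm home in the dough mixer's splined drive

## Task

Lift the kneading arm (orange grip, S-shaped arms) out of the wooden stand and fit its stem into the drive socket in the middle of the mixer's pan: turn it until the splines mesh, then push it straight down until its collar is fully home on the socket. A spring in the socket pushes it back up, so finish while still gripping the kneading arm and holding it pressed fully home: do not let go. Leave the whisk in its seat, and the timer and the jar where they are.

Things in the scene. Friction and masses are not known exactly. Their poses are not given: they have to be found in the camera images.
- kneader: Aluminium kneading arm, about 0.22 kg, upright, stem down, in either seat of the stand. Origin on its axis at the underside of its collar (48 mm across, 8 mm thick); z up. Above it a column (35 mm across at the collar, 20 mm from z = 24 mm) and two S-curved arms reaching 64 mm from the axis, along +x and -x, z 10 to 31 mm. The socket takes it at any quarter turn.
- kneader_grip (a point): Centre of the orange grip block on top of the kneading arm, 81 mm above the collar's underside: 42 mm along x, 22 mm along y, 38 mm tall (up to z = 100 mm over the collar's underside). Axes as the kneading arm's: pinch it across y.
- kneader_stem (a point): On the kneading arm's axis at the lower edge of the four spline blades, 20.5 mm below the collar's underside. The blades form a cross along the arm's x and y, 7 mm thick, tips 15.5 mm from the axis, lower edges rounded. A round pilot, 14 mm thick, reaches 10.5 mm further down, its tip tapered to 8 mm.
- drive_mouth (a point): Centre of the drive socket's mouth, 115 mm above the table; z up, x and y along its slots, turning with the drive. Dark hub, 56 mm across; four brass lands leave a cross of slots 9.6 mm wide, ends 16.8 mm from the axis, round a 17 mm bore. Out of line, the blades stand on the lands (collar 20.5 mm up); within about 0.1 rad they enter. Fully home, the kneading arm's origin is at this point.
- drive (a joint): Angle of the drive socket about the vertical in the mixer housing, rad, positive counter-clockwise from above; at 0 the slots lie along the mixer's x and y. It starts at any angle within an eighth of a turn; geared, it is stiff (about 1.2 N m to turn).
- ejector (a joint): Spring plunger inside the socket, m pressed down: 0 = up (its top 18 mm below the mouth), 0.013 when the kneading arm is fully home, 0.016 at its stop. It pushes up with 4 N at 0 and 8.5 N at 0.013, more than the kneading arm weighs, so the arm rises about 13 mm when let go.
- mixer: White dough mixer fixed to the table, housing 235 x 220 x 60 mm, origin on the table under its centre (the drive axis), front with the buttons faces its -x. On it a round steel pan, 208 mm across the rim, rim 103 mm above the table, open on top, the drive hub in its middle.
- stand: Wooden stand fixed to the table, 250 mm (x) x 100 mm (y) x 45 mm, origin at the centre of its underside; two round seats, 37 mm wide and 38 mm deep, on its x axis 70 mm either side of the middle. The collars rest on its top face.
- whisk: Wire whisk with the same stem, standing in the other seat; a round grey cap on top, 72 mm across the wires, origin at the underside of its collar, top 104 mm above it. Not to be moved.
- timer: Small round kitchen timer, white with a red dial, 56 mm across, 46 mm tall, origin at the centre of its underside. Not to be moved.
- jar: Closed amber jar, 70 mm diameter, about 100 mm tall, origin at the centre of its underside. Not to be moved.
Things that resemble listed ones, but are neither listed nor needed, are in the scene too. What is shaped like the kneader but purple is not meant.

How it is judged:
By the outcome, as a careful person would: the job done as asked, in the order asked, and still so for the second after the job is handed in, while the arm keeps its last pose, push and grip.
It also fails if it takes over 40 s, if anything falls off the work surface, if the arm or the gripper's body presses on something with over 40 N, if the wrist force passes 120 N, or if a joint passes its speed limit or range.

## Robot

A 6-joint arm with a two-finger parallel gripper is mounted at the origin on the work surface. World frame = base frame: x ahead of the robot, y to its left, z up, the work surface at z = 0. Lengths are in m, angles in degrees, forces in N, time in s.
With the tool pointing down it reaches from about 0.3 to 0.75 m from the base axis. Payload 8.5 kg.
Tool frame: the origin (TCP) lies between the finger pads; the fingertips stand 22 mm ahead of it and the grasp point (between the pads) lies 3 mm ahead of it (env.nose_length is the distance from the TCP to the fingertips, in m); z points along the fingers, x is the direction in which the jaws open and shut, and the axes are right-handed (so a half turn about z gives the same grasp; the last joint's range is limited). The gripper opens to 85 mm and grips with 20 to 120 N. Pads are 22 mm wide; open, the fingers measure 114 mm over their backs; the gripper's body (76 mm by 85 mm) begins 54 mm behind the grasp point. The pads swing forward as they close: fully open they stand 13 mm farther back than shut.
Start: joints at [-82.237, 21.807, 74.336, -0, 83.858, -12.336], TCP at [0.189, -0.516, 0.253] pointing down, gripper open.
Joint ranges: [-178.18, 178.18], [-50.72, 133.34], [12.68, 142.11], [-81.47, 261.47], [9.98, 163.14], [-165.26, 165.26]. Speed limits (degrees/s): [136.94, 136.94, 180, 180, 180, 180].

## Interface

Orientations are given as a 3x3 rotation matrix whose columns are the frame's x, y, z axes.
In Python, from rig import env gives the robot as it stands.
- The arm moves only by the tool arm_command, never from a script. Its argument "steps" is a list of rows, each an object with "delta_pos": the shift along the world's x, y, z in mm, a list of three; "dr": the turn, a rotation vector about the world's x, y, z in degrees, a list of three. In form: [{"delta_pos": [dx, dy, dz], "dr": [wx, wy, wz]}, ...]. A call has 1 to 20 rows; each row shifts and turns the commanded pose from where the row before left it; what a row does not reach is not made up. A row lasts 1/10 s, in which the tool goes at most 50 mm and 8.59 degrees, less where a joint would pass 70% of its speed; a pose out of reach is approached as far as the arm can. A call with a gripper value outside its range is refused whole. "grip" is the opening, from 0 (shut) to 1 (fully open), set as the call begins (left out, the last holds). The fingers move at their own pace and stop on an object; "squeeze" is the grip in N (left out, the last holds). Time passes only in rows, so rows that do not move let the fingers close. It gives the time, the measured TCP pose, the force and the opening at its end, in the units of the state.
- env.observe(): the state, without advancing time (a new reading comes with each control period).
- env.get_image(name): name is "side" or "top"; returns the picture (400x640x3 uint8, blue, green, red); there is no depth.
- env.get_calibration(name): a dict with "fx", "fy", "cx", "cy" (pixels), "k1" (the pictures are not rectified: a ray, as slopes to the right and down, at radius r is drawn at 1 + k1 r^2 times it, then the intrinsics apply), "view" (4x4, takes a point from world to camera coordinates). Camera axes: x right, y up, looking along -z (the intrinsics and any distortion apply to the point x, -y, -z); pixel columns grow to the right and rows downward; lengths in m; the calibration is good to about 2 mm. A picture is of the moment at which its call begins. get_calibration takes no time and is no camera call.
- env.close_job(): hands the job in, once; it reports no verdict.
The state is a dict: "time_s": time; "q": joint angles; "qvel": joint speeds; "joint_efforts": joint torques, N m; "position": TCP position; "tool_rot": TCP orientation; "ft_force": force on the tool from outside, world axes, zero at the start; "wrist_torque": the same for the moment, N m; "grip_width": finger opening in m.
Only numpy, scipy, OpenCV 4.12 (cv2) and the standard library are available. Lean on these libraries where they do the work, as an engineer would, in place of code of your own. Each camera call takes 0.05 s, during which the arm holds its last target. There are 200 camera calls.

## Working session

There is one attempt and no reset: what is moved stays moved. The work goes in short steps, Python scripts to look and compute and a tool call to move; the robot and the scene stay as the last step left them, time stands still between calls to the robot, and variables do not carry over. Pictures are saved under pics/ and viewed, about 8 in all and at most 12, crops included, and the job is handed in when it is done.

Besides the shell and the picture viewer there is one more tool, called after "Emit:" in YAML: its name, and indented under it one key for each argument. arm_command: Moves the arm, as the interface text tells. Its arguments: {"type":"object","properties":{"steps":{"type":"array"},"grip":{"type":"number"},"squeeze":{"type":"number"}},"required":["steps"]}

```bash
mkdir -p pics; cat > h.py <<'E'
import numpy as np, cv2
from rig import env
def cal(n):
    c=env.get_calibration(n); return c,np.array(c["view"])
def proj(n,P):
    c,V=cal(n); p=V[:3,:3]@np.array(P,float)+V[:3,3]
    a,b=p[0]/-p[2],-p[1]/-p[2]; s=1+c["k1"]*(a*a+b*b)
    return np.array([c["fx"]*a*s+c["cx"],c["fy"]*b*s+c["cy"]])
def ray(n,u,v):
    c,V=cal(n); K=np.array([[c["fx"],0,c["cx"]],[0,c["fy"],c["cy"]],[0,0,1]])
    a,b=cv2.undistortPoints(np.array([[[u,v]]],float),K,np.array([c["k1"],0,0,0.]))[0,0]
    R=V[:3,:3]; return -R.T@V[:3,3], R.T@np.array([a,-b,-1.])
def atz(n,u,v,z):
    o,d=ray(n,u,v); return o+d*(z-o[2])/d[2]
E
python3 - <<'E'
from h import *
for n in("top","side"):
    cv2.imwrite(f"pics/{n}0.png",env.get_image(n)); c,V=cal(n); print(n,{k:c[k] for k in("fx","fy","cx","cy","k1")},-V[:3,:3].T@V[:3,3],V[2,:3])
s=env.observe(); print(s)
E
```

```text
top {'fx': 424.6930754898933, 'fy': 424.6930754898933, 'cx': 327.57785407415207, 'cy': 198.4690809521609, 'k1': -0.057137250363571125} [0.41900003 0.08754876 0.99734688] [-0.18827277 -0.01581811  0.98198938]
side {'fx': 398.9414911113435, 'fy': 398.9414911113435, 'cx': 317.5896734270915, 'cy': 195.61265570206726, 'k1': -0.06540307787304128} [0.47091186 0.97050477 0.73145453] [-0.12635912  0.79032765  0.59951278]
{'time_s': 0.1, 'q': array([-8.22379503e+01,  2.18405180e+01,  7.43786725e+01, -4.98356075e-04,
        8.38558779e+01, -1.23378746e+01]), 'qvel': array([-0.03910625, -0.05944656, -0.10681016,  0.02434623, -0.0151959 ,
       -0.02682551]), 'joint_efforts': array([ 3.87547378e-03, -4.49221694e+01, -2.31654114e+01, -1.86079615e-04,
        3.73686591e-03,  1.52424360e-05]), 'position': array([ 0.18895944, -0.51629274,  0.25275196]), 'tool_rot': array([[ 3.43659213e-01, -9.39094410e-01, -1.85522222e-04],
       [-9.39093553e-01, -3.43659156e-01,  1.29701819e-03],
       [-1.28177894e-03, -2.71509529e-04, -9.99999142e-01]]), 'ft_force': array([-0.20114318,  0.09123331, -0.7318633 ]), 'wrist_torque': array([ 0.00657473,  0.00782389, -0.00116212]), 'grip_width': 0.08529700532652813}
```

View pics/top0.png

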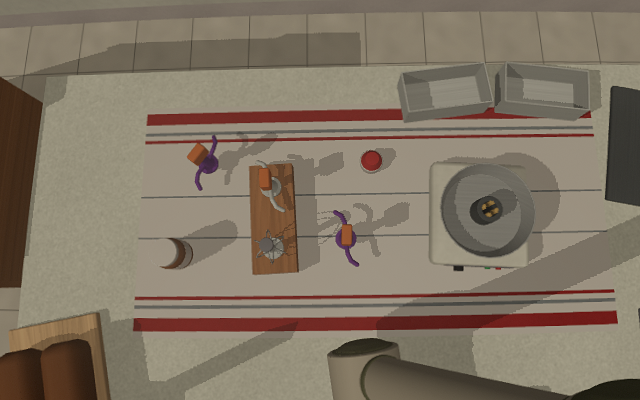

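View pics/side0.png

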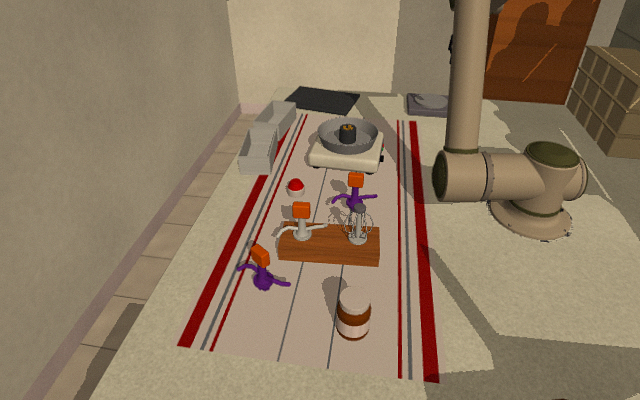

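The top view shows the target kneader in the far seat of the stand, with its grip at about (265,178) and grey arms. The whisk is in the near seat at (270,245), and the mixer hub is at (489,208). The purple look-alikes are at (207,160) and (346,237). In the side view the kneader grip is at (301,210). I'll enlarge both spots.

```bash
python3 - <<'E'
from h import *
t=cv2.imread("pics/top0.png"); s=cv2.imread("pics/side0.png")
def crop(im,u,v,w,h,k): return cv2.resize(im[v:v+h,u:u+w],None,fx=k,fy=k,interpolation=cv2.INTER_CUBIC)
a=crop(t,240,150,66,50,6); b=crop(t,456,183,66,50,6); c=crop(s,270,195,66,50,6); d=crop(s,310,110,80,60,5)
cv2.imwrite("pics/c1.png",np.vstack([np.hstack([a,b]),np.hstack([c,cv2.resize(d,(396,300))])]))
for q in[(265,178,.145-.019+.019),(489,208,.115)]: print(atz("top",*q))
for q in[(130,330),(265,178)]: print(atz("top",*q,0))
# stand corners on top z=.045
for q in[(250,166),(292,164),(298,271),(253,274)]: print("stand",atz("top",*q,.045))
for q in[(430,164),(526,164),(527,266),(431,266)]: print("mix",atz("top",*q,.06))
E
```

```text
[0.62776506 0.23034491 0.145     ]
[ 0.56197962 -0.23845271  0.115     ]
[0.30758807 0.56561716 0.        ]
[0.66327986 0.25463718 0.        ]
stand [0.6816832  0.28271143 0.045     ]
stand [0.68457646 0.18453816 0.045     ]
stand [0.43888973 0.17067274 0.045     ]
stand [0.43341636 0.27096532 0.045     ]
mix [ 0.67483511 -0.13205654  0.06      ]
mix [ 0.67153665 -0.35344699  0.06      ]
mix [ 0.44059101 -0.33270399  0.06      ]
mix [ 0.44492309 -0.12101512  0.06      ]
```

View pics/c1.png

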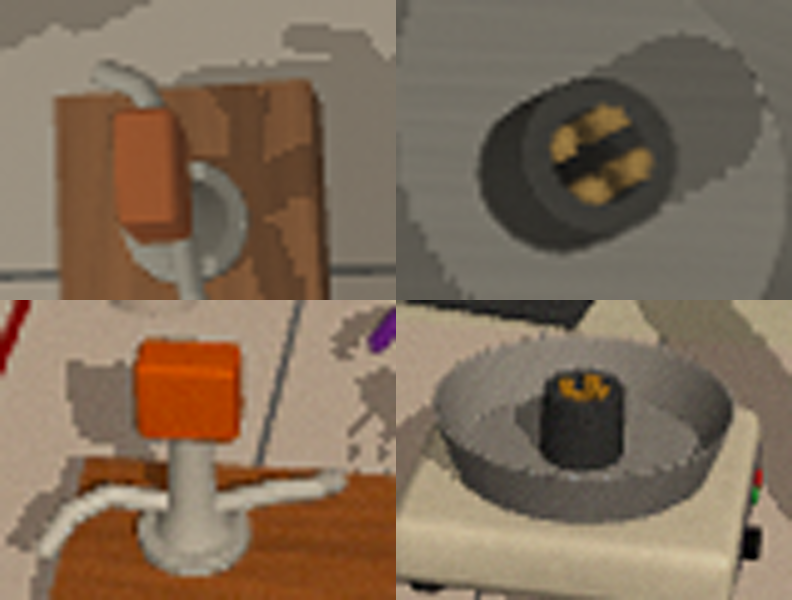

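The crop shows the grip block's top face at upper left with its darker side on the right. In the hub, the four brass lands are centred at about (489.7,208.5), with a slot running about 24° up to the right in the image. I'll fit models of the grip and lands to the colour masks.

```bash
cat > fit.py <<'E'
from h import *
from scipy.optimize import minimize
K=8
def hull(n,P,roi):
    u=np.array([proj(n,p) for p in P]); m=np.zeros((roi[3]*K,roi[2]*K),np.uint8)
    h=cv2.convexHull((((u-roi[:2]+.5)*K).astype(np.float32))).round().astype(np.int32)
    cv2.fillConvexPoly(m,h,255); return cv2.resize(m,(roi[2],roi[3]),interpolation=cv2.INTER_AREA)/255.
def orange(im,roi):
    h=cv2.cvtColor(im,cv2.COLOR_BGR2HSV)[roi[1]:roi[1]+roi[3],roi[0]:roi[0]+roi[2]]
    return h
def box(x,y,z0,yaw):
    c,s=np.cos(yaw),np.sin(yaw)
    return [(x+c*a-s*b,y+s*a+c*b,z0+z) for a in(-.021,.021) for b in(-.011,.011) for z in(.062,.100)]
def fitgrip(ims,rois,x0,z0):
    ms={}
    for n in ims:
        h=orange(ims[n],rois[n]).astype(int); ms[n]=((h[...,0]<14)&(h[...,1]>140)&(h[...,2]>95)).astype(float); 
        print(n,ms[n].sum())
    f=lambda p,names: sum(np.abs(hull(n,box(p[0],p[1],z0,p[2]/100),rois[n])-ms[n]).sum() for n in names)
    for names in [list(ims)]+[[n] for n in ims]:
        best=min((minimize(f,[x0[0],x0[1],x0[2]+d],args=(names,),method="Nelder-Mead",options=dict(initial_simplex=[np.array([x0[0],x0[1],x0[2]+d])+e for e in([0,0,0],[.008,0,0],[0,.008,0],[0,0,20])],xatol=1e-5,fatol=.01)) for d in(-30,0,30,)),key=lambda r:r.fun)
        print(names,best.x[:2].round(4),"yaw",np.degrees(best.x[2]/100).round(1),"res",best.fun)
E
python3 - <<'E'
from fit import *
t=cv2.imread("pics/top0.png"); s=cv2.imread("pics/side0.png")
for p in[(265,178,t),(270,184,t),(280,175,t),(295,170,t),(261,200,t),(301,210,s),(290,228,s),(301,240,s)]:
    print(p[:2],cv2.cvtColor(p[2],cv2.COLOR_BGR2HSV)[p[1],p[0]])
fitgrip({"top":t,"side":s},{"top":(250,160,30,36),"side":(285,195,32,30)},(.625,.227,0),.045)
# brass
x0,y0=480,198; c=t[y0:y0+20,x0:x0+20].astype(int); m=((c[...,2]-c[...,0])>35).astype(float); print(m.sum()); print(cv2.cvtColor(t,cv2.COLOR_BGR2HSV)[208,485:496].tolist())
g=np.linspace(-.018,.018,145); X,Y=np.meshgrid(g,g)
def f(p):
    r=np.hypot(X,Y); L=(r<.0168)&(r>.0085)&(np.abs(X)>.0048)&(np.abs(Y)>.0048)
    a=p[2]/100; x=p[0]+np.cos(a)*X[L]-np.sin(a)*Y[L]; y=p[1]+np.sin(a)*X[L]+np.cos(a)*Y[L]
    c,V=cal("top"); q=V[:3,:3]@np.array([x,y,0*x+.115])+V[:3,3:]
    A,B=q[0]/-q[2],q[1]/q[2]; k=1+c["k1"]*(A*A+B*B); u=c["fx"]*A*k+c["cx"]; v=c["fy"]*B*k+c["cy"]
    h=np.histogram2d(v-y0,u-x0,bins=20,range=[[-.5,19.5]]*2)[0]*(.25e-3**2)*(424.7/.89)**2*1e0
    w=(c0-20).clip(0)/ (c0-20).max()
    return np.abs(h-w).sum()
c0=(c[...,2]-c[...,0]).astype(float)
rs=sorted((minimize(f,[.562,-.2385,d],method="Nelder-Mead",options=dict(initial_simplex=[np.array([.562,-.2385,d])+e for e in([0,0,0],[.004,0,0],[0,.004,0],[0,0,15])])) for d in range(-80,80,20)),key=lambda r:r.fun)
for r in rs[:4]: print(r.x[:2],np.degrees(r.x[2]/100),r.fun)
E
```

```text
(265, 178) [ 11 178 149]
(270, 184) [ 10 166  89]
(280, 175) [ 13 143  98]
(295, 170) [ 19  45 124]
(261, 200) [ 13 144 129]
(301, 210) [ 10 255 173]
(290, 228) [ 20  42 177]
(301, 240) [ 18  38 160]
top 553.0
side 338.0Traceback (most recent call last):
  File "<stdin>", line 5, in <module>
  File "fit.py", line 21, in fitgrip
    best=min((minimize(f,[x0[0],x0[1],x0[2]+d],args=(names,),method="Nelder-Mead",options=dict(initial_simplex=[np.array([x0[0],x0[1],x0[2]+d])+e for e in([0,0,0],[.008,0,0],[0,.008,0],[0,0,20])],xatol=1e-5,fatol=.01)) for d in(-30,0,30,)),key=lambda r:r.fun)
  File "fit.py", line 21, in <genexpr>
    best=min((minimize(f,[x0[0],x0[1],x0[2]+d],args=(names,),method="Nelder-Mead",options=dict(initial_simplex=[np.array([x0[0],x0[1],x0[2]+d])+e for e in([0,0,0],[.008,0,0],[0,.008,0],[0,0,20])],xatol=1e-5,fatol=.01)) for d in(-30,0,30,)),key=lambda r:r.fun)
              ~~~~~~~~^^^^^^^^^^^^^^^^^^^^^^^^^^^^^^^^^^^^^^^^^^^^^^^^^^^^^^^^^^^^^^^^^^^^^^^^^^^^^^^^^^^^^^^^^^^^^^^^^^^^^^^^^^^^^^^^^^^^^^^^^^^^^^^^^^^^^^^^^^^^^^^^^^^^^^^^^^^^^^^^^^^^^^^^^^^^^^^^^^^^^^^^^^^^^
[... 346 characters left out ...]
               ~~~^^^^^^^^^^^^^^^^^^^^^^^^^^^^^^^^^^^^^^^^^^^^^^^^^^^^^^^^^^^^^^^^^^^^^^^^^^^^^^^
  File "fit.py", line 19, in <genexpr>
    f=lambda p,names: sum(np.abs(hull(n,box(p[0],p[1],z0,p[2]/100),rois[n])-ms[n]).sum() for n in names)
                                 ~~~~^^^^^^^^^^^^^^^^^^^^^^^^^^^^^^^^^^^^^^
  File "fit.py", line 5, in hull
    u=np.array([proj(n,p) for p in P]); m=np.zeros((roi[3]*K,roi[2]*K),np.uint8)
                ~~~~^^^^^
  File "h.py", line 6, in proj
    c,V=cal(n); p=V[:3,:3]@np.array(P,float)+V[:3,3]
        ~~~^^^
  File "h.py", line 4, in cal
    c=env.get_calibration(n); return c,np.array(c["view"])
ValueError: time passes only in moves, steps and waits
```

```bash
sed -i 's/^def cal(n):/import functools\n@functools.cache\ndef cal(n):/' h.py; sed -i 's/<14)&(h\[...,1\]>140)&(h\[...,2\]>95)/<13)\&(h[...,1]>156)\&(h[...,2]>70)/' fit.py
cat > brass.py <<'E'
from fit import *
def brass(t,x0=480,y0=198,init=(.562,-.2385)):
    c=t[y0:y0+20,x0:x0+20].astype(float); c0=c[...,2]-c[...,0]; w=(c0-15).clip(0); w=(w/np.percentile(w,92)).clip(0,1)
    g=np.linspace(-.018,.018,145); X,Y=np.meshgrid(g,g); r=np.hypot(X,Y); L=(r<.0168)&(r>.0085)&(np.abs(X)>.0048)&(np.abs(Y)>.0048)
    cc,V=cal("top")
    def f(p):
        a=p[2]/100; x=p[0]+np.cos(a)*X[L]-np.sin(a)*Y[L]; y=p[1]+np.sin(a)*X[L]+np.cos(a)*Y[L]
        q=V[:3,:3]@np.array([x,y,0*x+.115])+V[:3,3:]
        A,B=q[0]/-q[2],q[1]/q[2]; k=1+cc["k1"]*(A*A+B*B); u=cc["fx"]*A*k+cc["cx"]; v=cc["fy"]*B*k+cc["cy"]
        h=np.histogram2d(v-y0,u-x0,bins=20,range=[[-.5,19.5]]*2)[0]
        h=cv2.GaussianBlur(h*(.25e-3**2)*(424.7/.93)**2,(0,0),.5)
        return ((h-w)**2).sum()
    rs=sorted((minimize(f,[*init,d],method="Nelder-Mead",options=dict(initial_simplex=[np.array([*init,d])+e for e in([0,0,0],[.004,0,0],[0,.004,0],[0,0,15])])) for d in range(-80,80,20)),key=lambda r:r.fun)
    print("brass px",w.sum())
    for r in rs[:4]: print(r.x[:2].round(4),np.degrees(r.x[2]/100).round(1),r.fun.round(2))
E
python3 - <<'E'
from brass import *
t=cv2.imread("pics/top0.png"); s=cv2.imread("pics/side0.png")
fitgrip({"top":t,"side":s},{"top":(250,160,30,36),"side":(285,195,32,30)},(.625,.227,0),.045)
brass(t)
E
```

```text
top 258.0
side 311.0
['top', 'side'] [0.6308 0.2335] yaw 7.8 res 123.49411764705883
['top'] [0.6315 0.234 ] yaw 5.0 res 43.49411764705882
['side'] [0.63  0.235] yaw 11.2 res 75.53725490196078
brass px 97.07731958762882
[ 0.5613 -0.2396] -62.8 13.92
[ 0.5613 -0.2396] 27.4 13.93
[ 0.5613 -0.2396] -62.7 13.93
[ 0.5613 -0.2396] 27.3 13.93
```

The fits agree with the geometry. The kneader is at (0.631,0.234) with yaw about 6°, and the stand corners predict its seat within 3 mm. The drive is at (0.561,-0.240) with slots at about 27°. Moving above the kneader now.

Emit:
arm_command:
  steps:
    - {"delta_pos":[22.1,37.5,0],"dr":[0,0,-0.7]}
    - {"delta_pos":[22.1,37.5,0],"dr":[0,0,-0.7]}
    - {"delta_pos":[22.1,37.5,0],"dr":[0,0,-0.7]}
    - {"delta_pos":[22.1,37.5,0],"dr":[0,0,-0.7]}
    - {"delta_pos":[22.1,37.5,0],"dr":[0,0,-0.7]}
    - {"delta_pos":[22.1,37.5,0],"dr":[0,0,-0.7]}
    - {"delta_pos":[22.1,37.5,0],"dr":[0,0,-0.7]}
    - {"delta_pos":[22.1,37.5,0],"dr":[0,0,-0.7]}
    - {"delta_pos":[22.1,37.5,0],"dr":[0,0,-0.7]}
    - {"delta_pos":[22.1,37.5,0],"dr":[0,0,-0.7]}
    - {"delta_pos":[22.1,37.5,0],"dr":[0,0,-0.7]}
    - {"delta_pos":[22.1,37.5,0],"dr":[0,0,-0.7]}
    - {"delta_pos":[22.1,37.5,0],"dr":[0,0,-0.7]}
    - {"delta_pos":[22.1,37.5,0],"dr":[0,0,-0.7]}
    - {"delta_pos":[22.1,37.5,0],"dr":[0,0,-0.7]}
    - {"delta_pos":[22.1,37.5,0],"dr":[0,0,-0.7]}
    - {"delta_pos":[22.1,37.5,0],"dr":[0,0,-0.7]}
    - {"delta_pos":[22.1,37.5,0],"dr":[0,0,-0.7]}
    - {"delta_pos":[22.1,37.5,0],"dr":[0,0,-0.7]}
    - {"delta_pos":[22.1,37.5,0],"dr":[0,0,-0.7]}
  grip: 1

```text
time_s: 2.1
position: [0.6315, 0.2352, 0.2528]
tool_rot: [[0.106, -0.994, -0.001], [-0.994, -0.106, -0.0], [0.0, 0.001, -1.0]]
ft_force: [0.5, -0.2, 0.1]
grip_width: 0.0853
```

Emit:
arm_command:
  steps:
    - {"delta_pos":[0,-1,-25],"dr":[0,0,0]}
    - {"delta_pos":[0,0,-25],"dr":[0,0,0]}
    - {"delta_pos":[0,0,-25],"dr":[0,0,0]}
    - {"delta_pos":[0,0,-20],"dr":[0,0,0]}
    - {"delta_pos":[0,0,-15],"dr":[0,0,0]}
    - {"delta_pos":[0,0,-10],"dr":[0,0,0]}
    - {"delta_pos":[0,0,-4],"dr":[0,0,0]}
    - {"delta_pos":[0,0,0],"dr":[0,0,0]}

```text
time_s: 2.9
position: [0.631, 0.2325, 0.1291]
tool_rot: [[0.106, -0.994, -0.0], [-0.994, -0.106, -0.0], [0.0, 0.0, -1.0]]
ft_force: [-0.4, 0.4, 0.1]
grip_width: 0.0851
```

```bash
python3 - <<'E'
from h import *
t=env.get_image("top"); s=env.get_image("side")
a=cv2.resize(t[140:215,235:335],None,fx=4,fy=4,interpolation=cv2.INTER_CUBIC); b=cv2.resize(s[175:250,250:350],None,fx=4,fy=4,interpolation=cv2.INTER_CUBIC)
cv2.imwrite("pics/g1.png",np.hstack([a,b]))
E
```

```text
(no output)
```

View pics/g1.png

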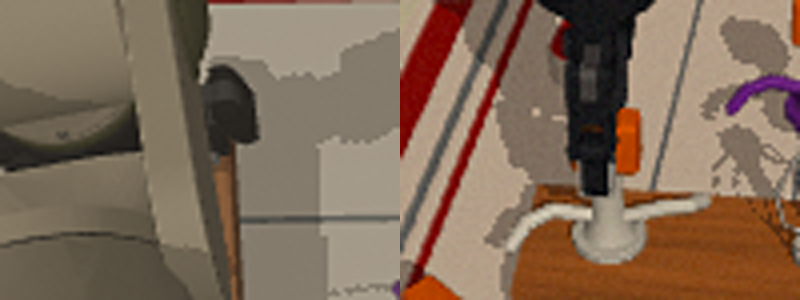

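```bash
python3 - <<'E'
from h import *
for p in[(.631,.2325,.126),(.6262,.2772,.126),(.6262,.2772,.110)]: u=proj("side",p); print(u,(u-[250,175])*4+[400,0])
E
```

```text
[300.52468605 209.15475701] [602.0987442  136.61902806]
[298.95312703 221.21589342] [595.81250813 184.86357369]
[299.18150265 226.3828394 ] [596.72601061 205.5313576 ]
```

The side view shows the fingers straddling the orange block. The block spans crop columns 570–641 and the finger is at about 593, so it is centred within about 3 mm along x. Closing and lifting.

Emit:
arm_command:
  steps:
    - {"delta_pos":[0,0,0],"dr":[0,0,0]}
    - {"delta_pos":[0,0,0],"dr":[0,0,0]}
    - {"delta_pos":[0,0,0],"dr":[0,0,0]}
    - {"delta_pos":[0,0,0],"dr":[0,0,0]}
    - {"delta_pos":[0,0,0],"dr":[0,0,0]}
    - {"delta_pos":[0,0,0],"dr":[0,0,0]}
    - {"delta_pos":[0,0,0],"dr":[0,0,0]}
    - {"delta_pos":[0,0,0],"dr":[0,0,0]}
  grip: 0
  squeeze: 80

```text
time_s: 3.8
position: [0.631, 0.2326, 0.1294]
tool_rot: [[0.106, -0.994, 0.0], [-0.994, -0.106, 0.0], [-0.0, -0.0, -1.0]]
ft_force: [-0.0, 0.9, 1.0]
grip_width: 0.021
```

Emit:
arm_command:
  steps:
    - {"delta_pos":[0,0,5],"dr":[0,0,0]}
    - {"delta_pos":[0,0,10],"dr":[0,0,0]}
    - {"delta_pos":[0,0,20],"dr":[0,0,0]}
    - {"delta_pos":[0,0,30],"dr":[0,0,0]}
    - {"delta_pos":[0,0,30],"dr":[0,0,0]}
    - {"delta_pos":[0,0,30],"dr":[0,0,0]}
    - {"delta_pos":[0,0,20],"dr":[0,0,0]}
    - {"delta_pos":[0,0,10],"dr":[0,0,0]}

```text
time_s: 4.6
position: [0.6312, 0.2325, 0.2871]
tool_rot: [[0.106, -0.994, 0.003], [-0.994, -0.106, 0.001], [-0.0, -0.004, -1.0]]
ft_force: [0.7, 0.2, -3.3]
grip_width: 0.0212
```

Emit:
arm_command:
  steps:
    - {"delta_pos":[-2,-15,0],"dr":[0,0,1]}
    - {"delta_pos":[-4,-30,0],"dr":[0,0,1]}
    - {"delta_pos":[-6,-40,0],"dr":[0,0,2]}
    - {"delta_pos":[-6,-40,0],"dr":[0,0,2]}
    - {"delta_pos":[-6,-40,0],"dr":[0,0,2]}
    - {"delta_pos":[-6,-40,0],"dr":[0,0,2]}
    - {"delta_pos":[-6,-40,0],"dr":[0,0,2]}
    - {"delta_pos":[-6,-40,0],"dr":[0,0,2]}
    - {"delta_pos":[-6,-40,0],"dr":[0,0,2]}
    - {"delta_pos":[-6,-40,0],"dr":[0,0,2]}
    - {"delta_pos":[-6,-40,0],"dr":[0,0,1]}
    - {"delta_pos":[-5,-35,0],"dr":[0,0,1]}
    - {"delta_pos":[-3,-20,0],"dr":[0,0,1]}
    - {"delta_pos":[-2,-13,0],"dr":[0,0,0]}
    - {"delta_pos":[0,0,0],"dr":[0,0,0]}
    - {"delta_pos":[0,0,0],"dr":[0,0,0]}

```text
time_s: 6.2
position: [0.5611, -0.2397, 0.2842]
tool_rot: [[0.456, -0.89, -0.0], [-0.89, -0.456, 0.001], [-0.001, -0.0, -1.0]]
ft_force: [0.1, 1.8, -3.4]
grip_width: 0.0213
```

```bash
python3 - <<'E'
from h import *
t=env.get_image("top"); s=env.get_image("side"); cv2.imwrite("pics/t2.png",t); cv2.imwrite("pics/s2.png",s)
o=env.observe(); print(o["position"],o["q"])
p=o["position"]-[0,0,.003+.081]; print("kneader pred",p, proj("side",p),proj("top",p))
print("hub",proj("side",(.5613,-.2396,.115)))
u,v=[int(x) for x in proj("side",p)]
cv2.imwrite("pics/v2.png",np.hstack([cv2.resize(t[140:260,430:550],None,fx=3.2,fy=3.2,interpolation=cv2.INTER_CUBIC),cv2.resize(s[60:180,280:400],None,fx=3.2,fy=3.2,interpolation=cv2.INTER_CUBIC)]))
E
```

```text
[ 0.56124353 -0.23922597  0.2844081 ] [-3.41957563e+01  2.70217178e+01  6.06492466e+01  1.51365269e-02
  9.23407985e+01  2.86351196e+01]
kneader pred [ 0.56124353 -0.23922597  0.2004081 ] [348.42906518 102.80049865] [505.12371301 200.95448027]
hub [347.42532304 126.5051818 ]
```

View pics/v2.png

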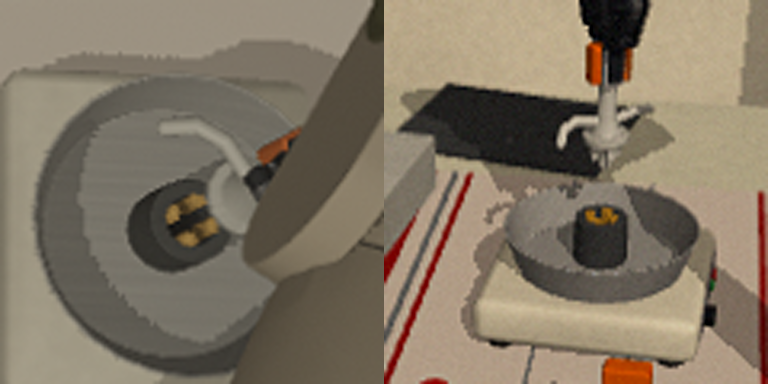

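The top view shows lands at 45° crop orientation as before and the collar partly behind the wrist. The side view shows the stem hanging over the hub. I'll descend until the tip is just above the mouth for a relative measurement.

Emit:
arm_command:
  steps:
    - {"delta_pos":[0,0,-15],"dr":[0,0,0]}
    - {"delta_pos":[0,0,-20],"dr":[0,0,0]}
    - {"delta_pos":[0,0,-10],"dr":[0,0,0]}
    - {"delta_pos":[0,0,-2],"dr":[0,0,0]}
    - {"delta_pos":[0,0,0],"dr":[0,0,0]}

```text
time_s: 6.8
position: [0.5612, -0.2402, 0.2377]
tool_rot: [[0.456, -0.89, 0.0], [-0.89, -0.456, -0.0], [0.0, -0.0, -1.0]]
ft_force: [0.7, -0.3, -2.0]
grip_width: 0.021
```

```bash
python3 - <<'E'
from h import *
t=np.mean([env.get_image("top") for _ in range(2)],0).astype(np.uint8); s=np.mean([env.get_image("side") for _ in range(2)],0).astype(np.uint8); cv2.imwrite("pics/t3.png",t); cv2.imwrite("pics/s3.png",s)
o=env.observe(); print(o["position"],o["ft_force"])
p=o["position"]-[0,0,.003+.081]
for n in("side","top"):
    for q in(p,p+[0,0,.05],p-[0,0,.031],(.5613,-.2396,.115)): print(n,proj(n,q).round(1))
cv2.imwrite("pics/v3.png",np.hstack([cv2.resize(t[175:235,465:530],None,fx=6,fy=6,interpolation=cv2.INTER_CUBIC),cv2.resize(s[85:145,315:380],None,fx=6,fy=6,interpolation=cv2.INTER_CUBIC)]))
E
```

```text
[ 0.56121888 -0.24054605  0.23818537] [-0.05261161  0.68092563 -2.44660614]
side [347.9 115.7]
side [348.5 101.5]
side [347.6 124.2]
side [347.4 126.5]
top [496.9 205.1]
top [506.6 200.6]
top [491.4 207.7]
top [489.6 208.3]
```

View pics/v3.png

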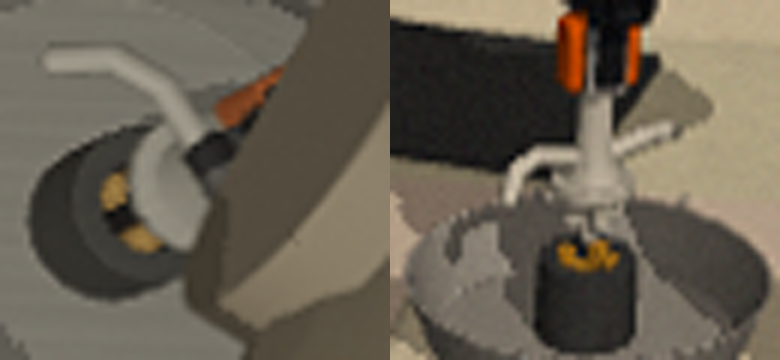

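```bash
python3 - <<'E'
from h import *
s=cv2.imread("pics/s3.png"); g=cv2.cvtColor(s,cv2.COLOR_BGR2GRAY).astype(float)
def cross(row,lo,hi,dark=False):
    x=np.arange(lo,hi+1); y=row[lo:hi+1]; y=-y if dark else y
    bl,br,pk=y[:3].mean(),y[-3:].mean(),np.sort(y)[-4:].mean(); i=np.where(y>max(bl,br)*.5+pk*.5)[0]
    a=i[0];b=i[-1]; L=(bl+pk)/2;R=(br+pk)/2
    l=next(k-1+(L-y[k-1])/(y[k]-y[k-1]) for k in range(1,len(y)) if y[k]>L); r=next(k+(y[k]-R)/(y[k]-y[k+1]) for k in range(len(y)-2,-1,-1) if y[k]>R)
    return lo+l,lo+r
p=np.array([.5612,-.2404,.238-.084])
for v in range(102,109): print("col",v,np.round(cross(g[v],340,358),2),"c",round(sum(cross(g[v],340,358))/2,2))
for v in range(129,138): print("hub",v,np.round(cross(g[v],333,362,True),2),"c",round(sum(cross(g[v],333,362,True))/2,2))
for z in(.03,.045,.055): print("pred col",z,proj("side",p+[0,0,z]))
for z in(.115,.1,.085): print("pred hub",z,proj("side",(.5613,-.2396,z)))
hsv=cv2.cvtColor(s,cv2.COLOR_BGR2HSV)[85:105,330:370]; m=(hsv[...,0]<14)&(hsv[...,1]>150)&(hsv[...,2]>70); 
for i in range(20):
    w=np.where(m[i])[0]
    if len(w): print("or",85+i,330+w.min(),330+w.max())
for d in(-.003,.003): print(proj("side",p+[.89*d,.456*d,.04]))
P=lambda a,b:p+np.array([.89*a-.456*b,.456*a+.89*b,.081])
for a in(-.021,.021):
    for b in(-.011,.011): print("blk",a,b,proj("side",P(a,b)))
E
```

```text
col 102 [346.65 351.24] c 348.95
col 103 [346.51 351.14] c 348.82
col 104 [346.4  351.16] c 348.78
col 105 [346.42 351.18] c 348.8
col 106 [346.32 350.05] c 348.18
col 107 [346.24 357.46] c 351.85
col 108 [346.   356.61] c 351.3
hub 129 [335.   355.22] c 345.11
hub 130 [338.21 355.24] c 346.72
hub 131 [338.49 355.31] c 346.9
hub 132 [338.61 355.45] c 347.03
hub 133 [338.45 355.59] c 347.02
hub 134 [338.48 355.67] c 347.08
hub 135 [338.38 355.48] c 346.93
hub 136 [338.21 355.44] c 346.82
hub 137 [338.25 355.47] c 346.86
pred col 0.03 [348.27917404 107.35210535]
pred col 0.045 [348.45871058 103.06014231]
pred col 0.055 [348.57945836 100.1678204 ]
pred hub 0.115 [347.42532304 126.5051818 ]
pred hub 0.1 [347.25635284 130.50092733]
pred hub 0.085 [347.08916112 134.44623453]
or 87 344 347
or 88 343 347
or 89 343 356
or 90 343 356
or 91 343 356
or 92 343 356
or 93 343 356
or 94 343 356
or 95 343 356
or 96 343 356
or 97 343 355
or 98 343 355
or 99 344 346
or 100 345 346
[349.25658254 104.37506303]
[347.53966335 104.61907664]
blk -0.021 -0.011 [353.67063817  90.4671308 ]
blk -0.021 0.011 [356.32218307  92.98608987]
blk 0.021 -0.011 [341.50589929  92.07997771]
blk 0.021 0.011 [344.01692533  94.64052678]
```

```bash
python3 - <<'E'
from h import *
t=cv2.imread("pics/t3.png"); K=8; x0,y0,w,h=466,178,48,52
im=cv2.resize(t[y0:y0+h,x0:x0+w],None,fx=K,fy=K,interpolation=cv2.INTER_CUBIC); im2=im.copy()
def circ(c,r,col):
    P=np.array([proj("top",np.array(c)+[r*np.cos(a),r*np.sin(a),0]) for a in np.linspace(0,2*np.pi,90)])
    cv2.polylines(im2,[((P-[x0,y0]+.5)*K).round().astype(np.int32)],True,col,1)
p=np.array([.5612-.0015,-.2404-.0008,.154])
circ(p,.024,(0,255,0)); circ(p+[0,0,.008],.024,(0,255,0)); circ((.5613,-.2396,.115),.028,(0,0,255)); circ((.5613,-.2396,.115),.0168,(0,0,255))
cv2.imwrite("pics/v4.png",np.hstack([im,im2]))
E
```

```text
(no output)
```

View pics/v4.png

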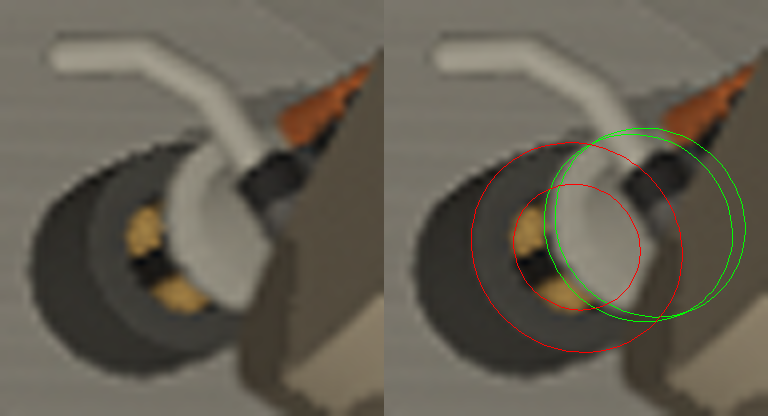

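The overlay agrees with the fits to about 1 mm. Hub outline matches, and the collar is about 1–1.5 mm off centre. Correcting that, then inserting gently.

Emit:
arm_command:
  steps:
    - {"delta_pos":[1.5,1.2,-3],"dr":[0,0,0]}
    - {"delta_pos":[0,0,-4],"dr":[0,0,0]}
    - {"delta_pos":[0,0,-4],"dr":[0,0,0]}
    - {"delta_pos":[0,0,-3],"dr":[0,0,0]}
    - {"delta_pos":[0,0,0],"dr":[0,0,0]}

```text
time_s: 7.5
position: [0.5623, -0.2392, 0.2226]
tool_rot: [[0.455, -0.89, -0.001], [-0.89, -0.455, 0.001], [-0.001, 0.001, -1.0]]
ft_force: [0.1, -0.9, -2.1]
grip_width: 0.021
```

Emit:
arm_command:
  steps:
    - {"delta_pos":[0,0,-2],"dr":[0,0,0]}
    - {"delta_pos":[0,0,-2],"dr":[0,0,0]}
    - {"delta_pos":[0,0,-1],"dr":[0,0,0]}
    - {"delta_pos":[0,0,-1],"dr":[0,0,0]}
    - {"delta_pos":[0,0,0],"dr":[0,0,0]}

```text
time_s: 8.0
position: [0.5625, -0.2393, 0.2172]
tool_rot: [[0.455, -0.89, -0.0], [-0.89, -0.455, 0.0], [-0.0, 0.0, -1.0]]
ft_force: [0.3, 0.1, -3.1]
grip_width: 0.0214
```

Emit:
arm_command:
  steps:
    - {"delta_pos":[0,0,-2],"dr":[0,0,0]}
    - {"delta_pos":[0,0,-2],"dr":[0,0,0]}
    - {"delta_pos":[0,0,-1],"dr":[0,0,0]}
    - {"delta_pos":[0,0,0],"dr":[0,0,0]}

```text
time_s: 8.4
position: [0.5625, -0.2393, 0.2124]
tool_rot: [[0.456, -0.89, 0.0], [-0.89, -0.456, 0.0], [0.0, -0.0, -1.0]]
ft_force: [0.2, 0.1, -2.6]
grip_width: 0.0213
```

The blades are 7 mm into the slots with no resistance, so they mesh. Pressing on against the spring.

Emit:
arm_command:
  steps:
    - {"delta_pos":[0,0,-2],"dr":[0,0,0]}
    - {"delta_pos":[0,0,-2],"dr":[0,0,0]}
    - {"delta_pos":[0,0,-2],"dr":[0,0,0]}
    - {"delta_pos":[0,0,-2],"dr":[0,0,0]}
    - {"delta_pos":[0,0,-2],"dr":[0,0,0]}
    - {"delta_pos":[0,0,0],"dr":[0,0,0]}

```text
time_s: 9.0
position: [0.5626, -0.2393, 0.2024]
tool_rot: [[0.455, -0.89, 0.0], [-0.89, -0.455, -0.0], [0.0, -0.0, -1.0]]
ft_force: [-0.9, 1.2, 4.2]
grip_width: 0.0208
```

Emit:
arm_command:
  steps:
    - {"delta_pos":[0,0,-1],"dr":[0,0,0]}
    - {"delta_pos":[0,0,-1],"dr":[0,0,0]}
    - {"delta_pos":[0,0,-1],"dr":[0,0,0]}
    - {"delta_pos":[0,0,0],"dr":[0,0,0]}

```text
time_s: 9.4
position: [0.5626, -0.2393, 0.1995]
tool_rot: [[0.456, -0.89, 0.0], [-0.89, -0.456, -0.0], [0.0, -0.0, -1.0]]
ft_force: [-1.6, 0.6, 5.5]
grip_width: 0.0211
```

Emit:
arm_command:
  steps:
    - {"delta_pos":[0,0,-0.7],"dr":[0,0,0]}
    - {"delta_pos":[0,0,0],"dr":[0,0,0]}

```text
time_s: 9.6
position: [0.5626, -0.2393, 0.1993]
tool_rot: [[0.456, -0.89, 0.001], [-0.89, -0.456, -0.001], [0.001, -0.001, -1.0]]
ft_force: [-2.2, 2.2, 8.7]
grip_width: 0.0209
```

The force is now rising faster than the spring alone would give, which suggests the collar is reaching the socket. Pressing further with a firmer squeeze.

Emit:
arm_command:
  steps:
    - {"delta_pos":[0,0,-0.7],"dr":[0,0,0]}
    - {"delta_pos":[0,0,-0.7],"dr":[0,0,0]}
    - {"delta_pos":[0,0,0],"dr":[0,0,0]}
    - {"delta_pos":[0,0,0],"dr":[0,0,0]}
  squeeze: 110

```text
time_s: 10.0
position: [0.5626, -0.2393, 0.1993]
tool_rot: [[0.456, -0.89, 0.002], [-0.89, -0.456, -0.001], [0.002, -0.001, -1.0]]
ft_force: [-4.1, 3.2, 17.4]
grip_width: 0.0211
```

Emit:
arm_command:
  steps:
    - {"delta_pos":[0,0,-0.5],"dr":[0,0,0]}
    - {"delta_pos":[0,0,0],"dr":[0,0,0]}
    - {"delta_pos":[0,0,0],"dr":[0,0,0]}

```text
time_s: 10.3
position: [0.5626, -0.2393, 0.1993]
tool_rot: [[0.456, -0.89, 0.002], [-0.89, -0.456, -0.002], [0.003, -0.001, -1.0]]
ft_force: [-5.6, 3.6, 19.6]
grip_width: 0.0212
```

```bash
python3 - <<'E'
from h import *
t=env.get_image("top"); s=env.get_image("side")
o=env.observe(); print(o["position"],o["ft_force"],o["grip_width"],o["time_s"])
print(proj("side",(.5613,-.2396,.115)),proj("side",(.5613,-.2396,.135)))
cv2.imwrite("pics/v5.png",np.hstack([cv2.resize(t[130:280,140:300],None,fx=2.4,fy=2.4,interpolation=cv2.INTER_CUBIC),cv2.resize(s[90:150,315:379],None,fx=6,fy=6,interpolation=cv2.INTER_CUBIC)]))
E
```

```text
[ 0.56261955 -0.2392815   0.19926902] [-5.1895934   3.71137375 19.63244161] 0.021270760807360272 10.4
[347.42532304 126.5051818 ] [347.65341659 121.09766494]
```

View pics/v5.png

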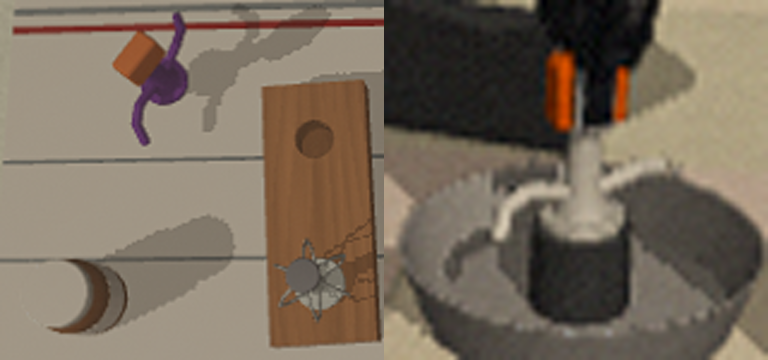

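The side view shows the collar seated flush on the hub, with no brass visible, at crop (580,225). In the top view the kneader's seat is empty and the whisk and jar look unmoved. Handing in while still pressing.

```bash
python3 -c "
from rig import env
print(env.close_job())"
```

```text
the job is handed in; nothing more can be done
None
```

I lifted the kneading arm out of the stand and turned it about 21° to match the slots. It then went straight down until its collar was home on the socket. I handed the job in at about 10.4 s, still gripping at 110 N and pressing down.

- **Fit:** the blades entered the slots without resistance. The spring force then built up, and the tool stopped hard at z = 0.1993 m, against about 0.199 m expected when fully home. After that, pressing harder raised the force (8.7 N, then 17.4 N, then 19.6 N) with no further movement. That is above the spring's 8.5 N.
- **Pictures:** the last side view shows the collar flush on the hub. In the last top view the whisk and jar look unmoved. The timer was outside that picture, so I did not check it at the end; the arm passed well above it.
- **Disagreements:** the two cameras put the arm's sideways offset in the gripper 1–2 mm apart, so I used a middle value. About 6 N of side force remained in the final pressed pose.

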